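# Raise the enclosure window to its marker

## Task

One bay of the clear benchtop enclosure holds the rack of test tubes. With the fingertips beneath its lip, push that bay's sliding window up until the flat top of the lip is level with the ridge of the black clip on the middle post, then let go and move clear. Only push, do not pinch the lip; leave the other bay's window and everything standing about where it is.

Things in the scene. Friction and masses are not known exactly. Their poses are not given: they have to be found in the camera images.
- hood: the enclosure, fixed to the bench: clear panes between aluminium posts, 500 mm wide (y), 260 deep (x), 452 high, with two bays side by side (left +y, right -y, bay middles at y = +117.5 and -117.5 mm), each closed in front by a window that slides straight up. Origin at the middle of its underside on the bench; its -x side is the front, facing the robot; +y is to the robot's left. Front faces of the posts at x = -135 mm, window panes at x = -120 mm, lip edges at x = -170 mm
- left_sash (a joint): height in m of the left-hand (+y) window above its lowest position; 0 is fully down, grows straight up, stops at 0.20. Counterweighted: it stays at any height where it is left; about 3 N of rail friction plus light damping resist motion either way
- left_lip_edge (a point): middle of the lower outer edge of the left window's lip: the lip is a plain aluminium ledge along the window's foot, 190 mm wide, its lower step standing out 50 mm from the middle of the window pane (32 mm or more in front of the posts) and 9 mm thick (the rules call this step left_sash_c0); flat underside at this height, 78 mm above the bench when fully down. Open air beneath and in front of it, down to the bench
- left_lip_level (a point): on the flat top of the left lip's upper step, at that step's outer edge: 18 mm above the underside and 10 mm farther in than the lower edge (the upper step is 40 x 190 x 9 mm and lies on the lower one; the rules call it left_sash_c1). This top is what is set level with the height marker
- right_sash (a joint): height in m of the right-hand (-y) window above its lowest position; 0 is fully down, grows straight up, stops at 0.20. Counterweighted: it stays at any height where it is left; about 3 N of rail friction plus light damping resist motion either way
- right_lip_edge (a point): middle of the lower outer edge of the right window's lip: the lip is a plain aluminium ledge along the window's foot, 190 mm wide, its lower step standing out 50 mm from the middle of the window pane (32 mm or more in front of the posts) and 9 mm thick (the rules call this step right_sash_c0); flat underside at this height, 78 mm above the bench when fully down. Open air beneath and in front of it, down to the bench
- right_lip_level (a point): on the flat top of the right lip's upper step, at that step's outer edge: 18 mm above the underside and 10 mm farther in than the lower edge (the upper step is 40 x 190 x 9 mm and lies on the lower one; the rules call it right_sash_c1). This top is what is set level with the height marker
- mark: height marker: black clip on the front of the middle post, 36 mm wide and 22 high, with a thin level ridge (3 mm high, 42 mm wide) across its front; origin at the ridge's mid-height, which is the marked height. Fixed; its height differs from run to run
- rack: blue test tube rack with three capped tubes, 56 x 157 x 60 mm (103 with the tubes), standing in one of the bays; origin at the middle of its underside. Its bay is the one whose window is to be raised
- jar: amber jar with black cap, 62 mm across, 99 high, standing in the other bay; origin at the middle of its underside
- dish: flat petri dish, 64 mm across, 16 high, on the bench in front of the enclosure; origin under its middle
- vial: small vial, 21 mm across, 45 high, on the bench to the left of the enclosure's front; origin under its middle
- timer: white timer with a knob, 66 x 66 x 44 mm, on the bench at the left; origin under its middle

How it is judged (in metres and radians):
On the way:
1. the window of the rack's bay is pushed upward by the fingers from beneath its lip (((y of rack in the frame of hood above 0 m and contact force between the fingers and left_sash_c0 above 0.3 N and velocity of joint left_sash above 0.003 m/s and z of left_lip_level in the frame of mark below -0.012 m) or (y of rack in the frame of hood below 0 m and contact force between the fingers and right_sash_c0 above 0.3 N and velocity of joint right_sash above 0.003 m/s and z of right_lip_level in the frame of mark below -0.012 m))), for 0.1 s.
At the end, for the whole second after the job is handed in: the top of the lip of the window in front of the tube rack is within 8 mm of the height of the clip's ridge and the window is at rest; the other window is within 12 mm of where it was (((y of rack in the frame of hood above 0 m and z of left_lip_level in the frame of mark between -0.008 and 0.008 m and velocity of joint left_sash between -0.01 and 0.01 m/s and distance of right_lip_level from where it was at the start of the episode below 0.012 m) or (y of rack in the frame of hood below 0 m and z of right_lip_level in the frame of mark between -0.008 and 0.008 m and velocity of joint right_sash between -0.01 and 0.01 m/s and distance of left_lip_level from where it was at the start of the episode below 0.012 m))); the robot touches nothing.
It fails at once if the window of the other bay is moved ((y of rack in the frame of hood above 0 m and distance of right_lip_level from where it was at the start of the episode above 0.015 m) or (y of rack in the frame of hood below 0 m and distance of left_lip_level from where it was at the start of the episode above 0.015 m)).
It fails at once if a lip is pinched (top and underside pressed at once) ((contact force between the fingers and left_sash_c1 above 2 N and contact force between the fingers and left_sash_c0 above 2 N) or (contact force between the fingers and right_sash_c1 above 2 N and contact force between the fingers and right_sash_c0 above 2 N)).
It fails at once if something standing in or round the enclosure is shifted or lifted (distance of any of rack, jar, dish, vial, timer from where it was at the start of the episode above 0.02 m).
It also fails if it takes over 38 s, if anything falls off the work surface, if the arm or the gripper's body presses on something with over 40 N, if the wrist force passes 120 N, or if a joint passes its speed limit or range.

## Robot

A 6-joint arm with a two-finger parallel gripper is mounted at the origin on a cart in front of the work surface, level with it; the furniture and walls round the work are solid. World frame = base frame: x ahead of the robot, y to its left, z up, the work surface at z = 0. Lengths are in m, angles in degrees, forces in N, time in s.
With the tool pointing down it reaches from about 0.275 to 0.975 m from the base axis. Payload 8.4 kg.
Tool frame: the origin (TCP) lies at the very end of the fingers, on their centre line; the grasp point (between the pads) lies 19 mm behind it; z points along the fingers, y is the line along which they close (so a half turn about z gives the same grasp; the last joint's range is limited). The gripper opens to 92 mm and grips with 3 to 60 N. Pads are 20 mm wide; open, the fingers measure 128 mm over their backs; the gripper's body (75 mm by 189 mm) begins 69 mm behind the grasp point.
Start: joints at [72.685, 20.225, 93.587, -0, 66.188, -0.138], TCP at [0.185, 0.597, 0.215] pointing down, gripper open.
Joint ranges: [-150.9, 150.9], [-52.94, 120.26], [3.33, 152.33], [-74.26, 254.26], [0, 154.13], [-172.89, 172.89]. Speed limits (degrees/s): [127.2, 127.2, 159.86, 180, 180, 180].

## Interface

Orientations are given as a 3x3 rotation matrix whose columns are the frame's x, y, z axes.
In Python, from plant import bot gives the robot as it stands. The module is installed in compiled form; this text tells all that it offers.
- The arm moves only by the shell command python3 -m creep 'ROWS' [OPENING] [FORCE]. ROWS is JSON, a list of rows, each a list of 2 entries, a list of its own where there are three numbers: the shift along the world's x, y, z scaled (see below), then the turn, a rotation vector about the world's x, y, z scaled (see below). In form: [[[x, y, z], [rx, ry, rz]], ...]. A call has 1 to 20 rows; each row is the pose to reach, as a shift and turn from the pose commanded when the call began, turning the shorter way round; what a row does not reach only later rows make up. The controller multiplies each number of a shift by 0.8 m and each number of a turn by 180 degrees. A row lasts 1/10 s, in which the tool goes at most 50 mm and 8.59 degrees, less where a joint would pass 70% of its speed; a pose out of reach is approached as far as the arm can. A call with a number of a shift or a turn outside -1 to 1 is refused whole. A call with a gripper value outside its range is refused whole. OPENING is the closure, from 0 (fully open) to 1 (shut), set as the call begins (- or left out, the last holds). The fingers move at their own pace and stop on an object; FORCE is the grip in N (left out, the last holds). Time passes only in rows, so rows that repeat a pose let the fingers close. It gives the time, the measured TCP pose, the force, the opening and the grip force at its end, in the units of the state.
- bot.get_obs(): the state, without advancing time (a new reading comes with each control period).
- bot.snapshot(name): name is "side" or "top" or "wrist"; returns a dict with "color" (480x640x3 uint8, red, green, blue), "depth" (480x640 float32, m along the optical axis (not along the pixel's ray), 0 where there is no reading), "camera_matrix" (3x3 intrinsics, pixels), "k1" (the pictures are not rectified: a ray, as slopes to the right and down, at radius r is drawn at 1 + k1 r^2 times it, then the intrinsics apply), "world_to_cam" (4x4, takes a point from world to camera coordinates). Camera axes: x right, y up, looking along -z (the intrinsics and any distortion apply to the point x, -y, -z); pixel columns grow to the right and rows downward; lengths in m; the calibration is good to about 2 mm. A picture is of the moment at which its call begins.
- bot.close_job(): hands the job in; it is judged then, once.
The state is a dict: "time": time; "q": joint angles; "joint_velocities": joint speeds; "tau": joint torques, N m; "eef_pos": TCP position; "tcp_rot": TCP orientation; "wrist_force": force on the tool from outside, world axes, zero at the start; "ft_torque": the same for the moment, N m; "grip_width": opening from 0.0 (shut) to 1.0 (fully open); "gripper_force": force on a finger pad.
Only numpy, scipy, OpenCV 4.12 (cv2) and the standard library are available. Lean on these libraries where they do the work, as an engineer would, in place of code of your own. Each camera call takes 0.05 s, during which the arm holds its last target. There are 200 camera calls.

## Working session

There is one attempt and no reset: what is moved stays moved. The work goes in short steps, Python scripts to look and compute and a shell command to move; the robot and the scene stay as the last step left them, time stands still between calls to the robot, and variables do not carry over. Pictures are saved under pics/ and viewed, at most 10 in all, crops included, and the job is handed in when it is done.

```bash
mkdir -p pics
cat > h.py <<'E'
import numpy as np, cv2
from plant import bot
def snap(n,f=None):
    s=bot.snapshot(n)
    if f: cv2.imwrite('pics/'+f,s['color'][:,:,::-1])
    np.savez('pics/'+n+'.npz',**s); return s
def pt(s,u,v,d=None):
    K=s['camera_matrix'];k=float(s['k1'])
    if d is None:
        w=s['depth'][int(v)-1:int(v)+2,int(u)-1:int(u)+2]; d=np.median(w[w>0]) if (w>0).any() else 0
    D=np.array([(u-K[0,2])/K[0,0],(v-K[1,2])/K[1,1]]); x=D.copy()
    for _ in range(20): x=D/(1+k*(x@x))
    c=np.array([x[0]*d,-x[1]*d,-d,1]); return (np.linalg.inv(s['world_to_cam'])@c)[:3]
E
python3 - <<'E'
from h import *
for n in('side','top'):
    s=snap(n,n+'0.png'); print(n,s['camera_matrix'].tolist(),s['k1'],np.linalg.inv(s['world_to_cam']).round(3).tolist())
o=bot.get_obs();print(o['time'],o['eef_pos'],o['tcp_rot'],o['wrist_force'],o['grip_width'])
E
```

```text
side [[434.45194096234036, 0.0, 322.33975379391694], [0.0, 434.45194096234036, 246.27125439923896], [0.0, 0.0, 1.0]] 0.012121637230228806 [[0.935, -0.216, 0.282, 0.885], [0.355, 0.571, -0.74, -0.52], [-0.001, 0.792, 0.611, 0.772], [0.0, 0.0, 0.0, 1.0]]
top [[488.77098292955026, 0.0, 315.09288782933135], [0.0, 488.77098292955026, 238.85976356361454], [0.0, 0.0, 1.0]] -0.022658195735638553 [[0.423, 0.698, -0.578, 0.037], [-0.906, 0.334, -0.26, -0.051], [0.011, 0.634, 0.773, 0.941], [0.0, 0.0, 0.0, 1.0]]
0.1 [0.18446224 0.59667645 0.21393237] [[-9.55381191e-01  2.95375441e-01 -3.59817822e-04]
 [ 2.95375660e-01  9.55380412e-01 -1.22014939e-03]
 [-1.66392649e-05 -1.27198920e-03 -9.99999191e-01]] [-0.3145757   0.42962851 -0.3174627 ] 0.9983798875808324
```

View pics/side0.png

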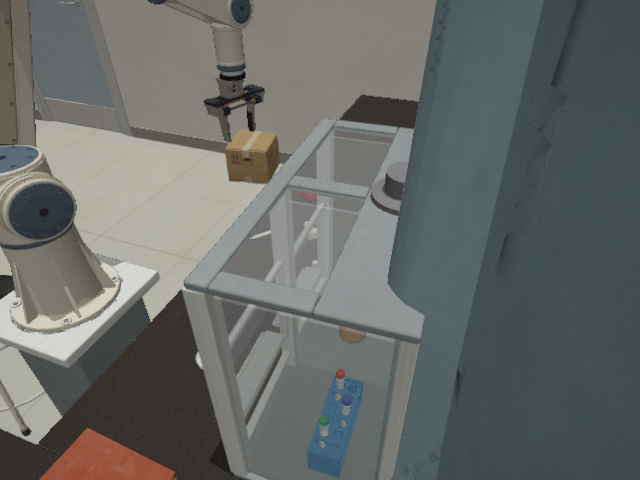

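View pics/top0.png

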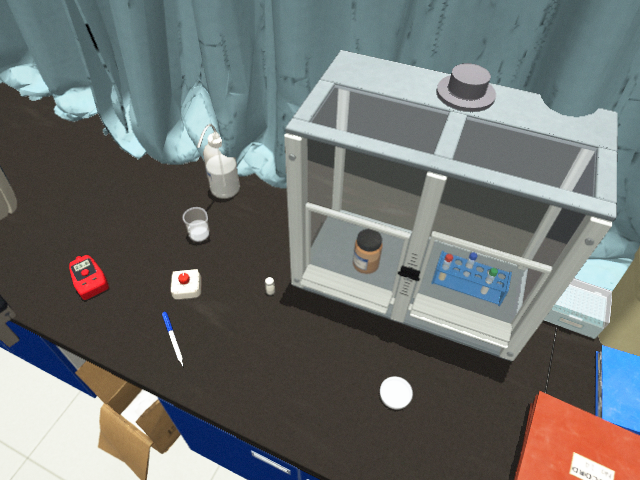

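The rack is in the right-hand (-y) bay, at about (470,275) in the top view. The jar is in the left bay at (368,250), the clip is at (409,272), the right lip runs from about (412,305) to (512,340), and the dish is at (396,393). Next I'll enlarge the lip and clip.

Run:
```python
from h import *
s=dict(np.load('pics/top.npz'))
c=s['color'][240:370,380:540,::-1]
cv2.imwrite('pics/c1.png',cv2.resize(c,None,fx=4.6,fy=4.6,interpolation=cv2.INTER_CUBIC))
for n,u,v in [('dish',396,391),('clip',409,272),('lipL',418,306),('lipR',508,338),('lipmid',462,322),('leftlip',345,288),('post R bot',512,352),('vial',270,284),('llipL',305,275),('llipR',390,300)]:
    print(n,pt(s,u,v).round(4))
```

```text
dish [ 0.4486 -0.0455  0.0154]
clip [0.5899 0.0062 0.2064]
lipL [ 0.5838 -0.0286  0.1205]
lipR [ 0.5889 -0.2035  0.1209]
lipmid [ 0.5861 -0.1162  0.1199]
leftlip [0.5765 0.122  0.0967]
post R bot [ 0.6101 -0.2306  0.0474]
vial [0.5504 0.2874 0.041 ]
llipL [0.5707 0.211  0.0963]
llipR [0.5911 0.0283 0.0932]
```

View pics/c1.png

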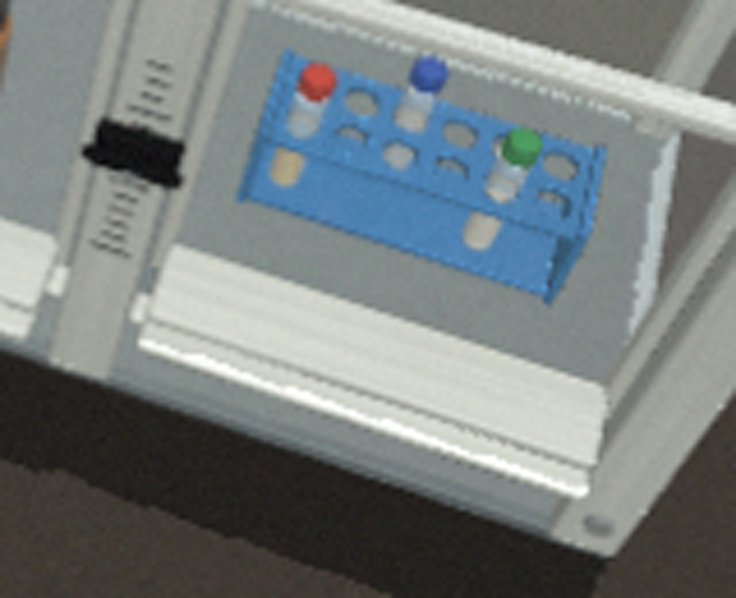

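```bash
cat >> h.py <<'E'
def cloud(s,u0,u1,v0,v1):
    P=[];C=[];U=[]
    for v in range(v0,v1):
        for u in range(u0,u1):
            if s['depth'][v,u]>0: P.append(pt(s,u,v,s['depth'][v,u]));C.append(s['color'][v,u]);U.append((u,v))
    return np.array(P),np.array(C).astype(int),np.array(U)
E
python3 - <<'E'
from h import *
s=dict(np.load('pics/top.npz'))
P,C,U=cloud(s,405,515,285,352)
m=(abs(P[:,2]-.12)<.006)&(P[:,1]<-.02)&(P[:,1]>-.22)&(P[:,0]<.64)
Q=P[m]; print('lip top z',np.median(Q[:,2]),'y',Q[:,1].min(),Q[:,1].max())
# front edge per y bin
e=[(y,Q[abs(Q[:,1]-y)<.008][:,0].min()) for y in np.arange(-.2,-.03,.015)]
print(np.round(e,4).tolist()); print(np.polyfit(*np.array(e).T,1))
P,C,U=cloud(s,392,428,255,300)
dk=C.sum(1)<150
print('clip n',dk.sum())
for p,u in zip(P[dk],U[dk]):print(u.tolist(),p.round(4).tolist(),end=';')
pp=P[(C.sum(1)>300)]; print('\npost',np.median(pp,0))
E
```

```text
lip top z 0.12037965070266254 y -0.20998316486505317 -0.020086125584025616
[[-0.2, 0.5832], [-0.185, 0.5736], [-0.17, 0.5776], [-0.155, 0.5818], [-0.14, 0.5706], [-0.125, 0.5764], [-0.11, 0.5701], [-0.095, 0.5725], [-0.08, 0.5704], [-0.065, 0.5751], [-0.05, 0.5695], [-0.035, 0.5733]]
[-0.05149155  0.56846764]
clip n 183
[402, 266] [0.594, 0.0219, 0.2109];[403, 266] [0.5978, 0.0206, 0.2069];[402, 267] [0.5928, 0.0213, 0.2095];[403, 267] [0.5926, 0.0195, 0.2108];[404, 267] [0.5958, 0.0181, 0.2077];[405, 267] [0.5964, 0.0164, 0.208];[406, 267] [0.5964, 0.0146, 0.209];[401, 268] [0.59, 0.0223, 0.2093];[402, 268] [0.5905, 0.0206, 0.2098];[403, 268] [0.5902, 0.0188, 0.2111];[404, 268] [0.5915, 0.0171, 0.2105];[405, 268] [0.5934, 0.0156, 0.209];[406, 268] [0.5934, 0.0138, 0.2101];[407, 268] [0.5948, 0.0122, 0.2093];[408, 268] [0.596, 0.0106, 0.2087];[409, 268] [0.5968, 0.0089, 0.2088];[410, 268] [0.5959, 0.007, 0.211];[411, 268] [0.6002, 0.0057, 0.2064];[401, 269] [0.5897, 0.0218, 0.2068];[403, 269] [0.5874, 0.0179, 0.212];[404, 269] [0.5904, 0.0165, 0.2091];[405, 269] [0.5921, 0.015, 0.207
[... 5153 characters left out ...]
6, 277] [0.5891, -0.0086, 0.2004];[417, 277] [0.5898, -0.0103, 0.2006];[411, 278] [0.5854, -0.0007, 0.1971];[412, 278] [0.5846, -0.0025, 0.1993];[413, 278] [0.5845, -0.0043, 0.2005];[414, 278] [0.5874, -0.0058, 0.1976];[415, 278] [0.5875, -0.0075, 0.1986];[416, 278] [0.5875, -0.0092, 0.1996];[417, 278] [0.5891, -0.0108, 0.1985];[418, 278] [0.5896, -0.0125, 0.1989];[413, 279] [0.5905, -0.0043, 0.1895];[414, 279] [0.5846, -0.0065, 0.1985];[415, 279] [0.586, -0.0081, 0.1977];[416, 279] [0.5875, -0.0098, 0.1968];[417, 279] [0.5854, -0.0116, 0.2007];[418, 279] [0.5857, -0.0134, 0.2014];[416, 280] [0.5906, -0.01, 0.1896];[417, 280] [0.5859, -0.0121, 0.1971];
post [0.60850689 0.00337444 0.15866471]
```

The right lip top is at z≈0.120. The clip top is at 0.2095 and the ridge's outer part at about 0.197–0.200, so the ridge mid is ≈0.1985. That means raising the window about 78 mm. The left lip reads 0.0965 against 0.096 when fully down, so the calibration agrees. Next I'll retract in front of the bay, close the fingers and collect poses for a kinematic fit.

```bash
L='from plant import bot;o=bot.get_obs();print(o["time"],o["q"].tolist() if hasattr(o["q"],"tolist") else o["q"],o["eef_pos"],o["tcp_rot"].tolist(),o["wrist_force"])'
python3 -c "$L"
python3 -m creep '[[[0.125,-0.25,0.1],[0,0,0]],[[0.125,-0.25,0.1],[0,0,0]],[[0.125,-0.25,0.1],[0,0,0]],[[0.125,-0.25,0.1],[0,0,0]],[[0.125,-0.25,0.1],[0,0,0]],[[0.125,-0.25,0.1],[0,0,0]]]' 1 10 >/dev/null; python3 -c "$L"
python3 -m creep '[[[0.125,-0.375,0],[0,0,0.095]],[[0.125,-0.375,0],[0,0,0.095]],[[0.125,-0.375,0],[0,0,0.095]],[[0.125,-0.375,0],[0,0,0.095]],[[0.125,-0.375,0],[0,0,0.095]],[[0.125,-0.375,0],[0,0,0.095]],[[0.125,-0.375,0],[0,0,0.095]],[[0.125,-0.375,0],[0,0,0.095]]]'; python3 -c "$L"
python3 -m creep '[[[0,-0.2,0.1],[0,-0.24,0]],[[0,-0.2,0.1],[0,-0.24,0]],[[0,-0.2,0.1],[0,-0.24,0]],[[0,-0.2,0.1],[0,-0.24,0]],[[0,-0.2,0.1],[0,-0.24,0]],[[0,-0.2,0.1],[0,-0.24,0]]]'; python3 -c "$L"
```

```text
0.1 [72.68406758675732, 20.258621860208347, 93.62552081322576, -0.0012309566568293392, 66.18873449826953, -0.1353691865501656] [0.18446224 0.59667645 0.21393237] [[-0.9553811906089013, 0.29537544102693036, -0.00035981782158083663], [0.2953756597180161, 0.955380411606612, -0.0012201493871835845], [-1.6639264872809173e-05, -0.0012719892006758061, -0.9999991908829768]] [-0.3145757   0.42962851 -0.3174627 ]
0.7 [53.90387260231249, 3.3605974251868607, 104.26480548900133, -0.06427022850957133, 72.25959824438789, -18.732885715298142] [0.28624934 0.39449589 0.29630189] [[-0.9545319140573121, 0.29810172673891366, 0.002045864453535146], [0.29810414201316987, 0.9545328362197925, 0.000992518408428297], [-0.0016569733479815318, 0.0015572711637305415, -0.9999974146695816]] [-1.10141018 -0.14532296  0.31296096]
time: 1.5
eef_pos: [0.3852, 0.0951, 0.2942]
tcp_rot: [[-1.0, 0.005, -0.0], [0.005, 1.0, -0.001], [0.0, -0.001, -1.0]]
wrist_force: [-0.4, 0.4, 1.1]
grip_width: 0.005
gripper_force: 0.0
1.5 [13.676082493043396, -5.691333522496462, 113.348783346334, -0.030861567588724638, 72.36361693945874, -7
[... 197 characters left out ...]
023300338841495487, -0.0005868279252750182, -0.9999998006711837]] [-0.41082344  0.36869494  1.13292488]
time: 2.1
eef_pos: [0.3839, -0.0634, 0.3745]
tcp_rot: [[-0.725, 0.004, 0.689], [0.003, 1.0, -0.002], [-0.689, 0.001, -0.725]]
wrist_force: [0.2, 0.6, -0.9]
grip_width: 0.003
gripper_force: 0.0
2.1 [-25.230453856848914, -35.931780614634384, 133.00701074869883, 24.411446141353398, 44.87857812508992, -126.47775242491909] [ 0.38385689 -0.06336068  0.37452847] [[-0.7249062499394712, 0.004026513879379486, 0.6888357685142896], [0.003447656078116003, 0.9999915989201794, -0.0022171505654256947], [-0.6888389089375395, 0.0007676425222080773, -0.7249140419792531]] [ 0.22893575  0.58012149 -0.92323891]
```

```bash
cat > kin.py <<'E'
import numpy as np
from scipy.optimize import least_squares
from scipy.spatial.transform import Rotation as R
D=[([72.684,20.2586,93.6255,-.0012,66.1887,-.1354],[.18446,.59668,.21393]),
([53.9039,3.3606,104.2648,-.0643,72.2596,-18.7329],[.28625,.3945,.2963]),
([13.6761,-5.6913,113.3488,-.0309,72.3636,-76.036],[.38524,.09509,.29422]),
([-25.2305,-35.9318,133.007,24.4114,44.8786,-126.4777],[.38386,-.06336,.37453])]
lo=np.array([-150.9,-52.94,3.33,-74.26,0,-172.89]);hi=np.array([150.9,120.26,152.33,254.26,154.13,172.89])
def fk(p,q):
    a1,d1,a2,d4,e,L=p
    A=R.from_euler('ZY',[q[0],q[1]+q[2]],degrees=True)
    s,c=np.sin(np.radians(q[1])),np.cos(np.radians(q[1]))
    w=R.from_euler('Z',q[0],degrees=True).apply([a1+a2*s,0,d1+a2*c])+A.apply([e,0,d4])
    T=A*R.from_euler('ZYZ',[q[3],q[4],q[5]],degrees=True)
    return w+T.apply([0,0,L]),T*R.from_euler('Z',90,degrees=True)
f=least_squares(lambda p:np.ravel([fk(p,q)[0]-x for q,x in D]+[1e-3*(p-[0,.3,.4,.4,0,.3])]),[0,.3,.4,.4,0,.3])
p=f.x
def ik(pos,Rt,q0):
    def r(q):
        x,T=fk(p,q); return np.r_[(x-pos)*10,(T*Rt.inv()).as_rotvec()*2]
    return least_squares(r,np.clip(q0,lo+.01,hi-.01),bounds=(lo,hi))
E
python3 - <<'E'
from kin import *
print(p.round(4),[np.round((fk(p,q)[0]-x)*1000,1).tolist() for q,x in D]); print(fk(p,D[3][0])[1].as_matrix().round(3))
from itertools import product
for t in(20,30,45,60):
  for z in(.06,.17):
    T=R.from_matrix([[-np.sin(t:=t if t>2 else t) if 0 else -np.sin(np.radians(t)),0,np.cos(np.radians(t))],[0,1,0],[-np.cos(np.radians(t)),0,-np.sin(np.radians(t))]])
    for q4 in(0,60,180):
      b=min((ik([.595,-.12,z],T,[-12,q2,q3,q4,q5,q6]) for q2 in(-30,20) for q3 in (100,) for q5 in(20,70) for q6 in(-100,0,80)),key=lambda s:s.cost)
      print(t,z,q4,round(b.cost,6),b.x.round(1))
E
```

```text
Traceback (most recent call last):
  File "kin.py", line 16, in <module>
    f=least_squares(lambda p:np.ravel([fk(p,q)[0]-x for q,x in D]+[1e-3*(p-[0,.3,.4,.4,0,.3])]),[0,.3,.4,.4,0,.3])
  File "kin.py", line 16, in <lambda>
    f=least_squares(lambda p:np.ravel([fk(p,q)[0]-x for q,x in D]+[1e-3*(p-[0,.3,.4,.4,0,.3])]),[0,.3,.4,.4,0,.3])
                             ~~~~~~~~^^^^^^^^^^^^^^^^^^^^^^^^^^^^^^^^^^^^^^^^^^^^^^^^^^^^^^^^^^
ValueError: setting an array element with a sequence. The requested array has an inhomogeneous shape after 1 dimensions. The detected shape was (5,) + inhomogeneous part.
```

```bash
sed -i 's/np.ravel(\[fk/np.concatenate([fk/' kin.py
cat >> kin.py <<'E'
def tilt(t,y=1):
    s,c=np.sin(np.radians(t)),np.cos(np.radians(t))
    return R.from_matrix([[-s,0,c],[0,1,0],[-c,0,-s]])
E
python3 - <<'E'
from kin import *
print(p.round(4),[np.round((fk(p,q)[0]-x)*1000,1).tolist() for q,x in D]); print(fk(p,D[3][0])[1].as_matrix().round(3))
for t in(15,30,45,60):
  for z in(.06,.17):
    for q4 in(0,60,180):
      b=min((ik([.595,-.12,z],tilt(t),[-12,q2,100,q4,q5,q6]) for q2 in(-30,20) for q5 in(20,70) for q6 in(-100,0,80)),key=lambda s:s.cost)
      print(t,z,q4,round(b.cost,6),b.x.round(1))
E
```

```text
[0.0021 0.2904 0.5684 0.4901 0.0534 0.3624] [[1.6, -0.0, 0.1], [1.0, -1.1, -0.1], [-0.0, -1.5, -0.1], [-0.0, -0.7, 0.1]]
[[-0.725  0.004  0.689]
 [ 0.003  1.    -0.002]
 [-0.689  0.001 -0.725]]
15 0.06 0 0.0 [-26.1  56.7 141.6 154.8  91.5  82.1]
15 0.06 60 0.0 [-26.1  56.7 141.6 154.8  91.5  82.1]
15 0.06 180 0.0 [-26.1  56.7 141.6 154.8  91.5  82.1]
15 0.17 0 0.0 [-26.1  35.5 145.2 154.   75.6  89.7]
15 0.17 60 0.0 [-26.1  35.5 145.2 154.   75.6  89.7]
15 0.17 180 0.0 [-26.1  35.5 145.2 154.   75.6  89.7]
30 0.06 0 0.0 [-23.1  39.2 141.1 156.9  60.2  89.9]
30 0.06 60 0.0 [-23.1  39.2 141.1 156.9  60.2  89.9]
30 0.06 180 0.0 [-23.1  39.2 141.1 156.9  60.2  89.9]
30 0.17 0 0.0 [-23.1  18.7 140.8 149.2  41.6 101.9]
30 0.17 60 0.0 [-23.1  18.7 140.8 149.2  41.6 101.9]
30 0.17 180 0.0 [-23.1  18.7 140.8 149.2  41.6 101.9]
45 0.06 0 0.0 [-19.5  26.6 135.2 150.2  28.4 102.7]
45 0.06 60 0.0 [-19.5  26.6 135.2 150.2  28.4 102.7]
45 0.06 180 0.0 [-19.5  26.6 135.2 150.2  28.4 102.7]
45 0.17 0 0.0 [-19.5  10.5 132.3 113.9  15.  141.3]
45 0.17 60 0.0 [-19.5  10.5 132.3 113.9  15.  141.3]
45 0.17 180 0.0 [-19.5  10.5 132.3 113.9  15.  141.3]
60 0.06 0 0.0 [ -16.2   22.   125.8   68.9    8.6 -172.7]
60 0.06 60 0.0 [ -16.2   22.   125.8   68.9    8.6 -172.7]
60 0.06 180 0.0 [ -16.2   22.   125.8   68.9    8.6 -172.7]
60 0.17 0 0.0 [ -16.2   10.   121.8   23.1   20.8 -125.9]
60 0.17 60 0.0 [ -16.2   10.   121.8   23.1   20.8 -125.9]
60 0.17 180 0.0 [ -16.2   10.   121.8   23.1   20.8 -125.9]
```

```bash
cat > sim.py <<'E'
from kin import *
def walk(q,way,n=12):
    x,T=fk(p,q)
    for pos,Tt in way:
        dv=(Tt*T.inv()).as_rotvec(); x0=x;T0=T;mn=[]
        for i in range(1,n+1):
            x=x0+(np.array(pos)-x0)*i/n; T=R.from_rotvec(dv*i/n)*T0
            s=ik(x,T,q); step=np.abs(s.x-q).max(); q=s.x; mn.append((step,s.cost))
        print(np.round(pos,3),'turn',np.degrees(np.linalg.norm(dv)).round(),'q',q.round(1),'maxstep %.1f cost %.1e'%tuple(np.max(mn,0)))
    return q
E
python3 - <<'E'
from sim import *
from h import pt
s=dict(np.load('pics/top.npz'))
print([pt(s,u,v).round(3).tolist() for u,v in((560,440),(535,400),(520,470),(615,380))])
Z=lambda a:R.from_euler('z',a,degrees=True)
F=R.from_euler('z',180,degrees=True)
q=D[3][0]
for yaw in(30,45):
  for z in(.3,.25):
    walk(q,[([.384,-.063,.3745],Z(yaw)*tilt(46)*R.from_euler('z',90,degrees=True)),([.384,-.063,.3745],Z(yaw)*tilt(46)*F),([.46,-.1,z],Z(yaw)*tilt(38)*F),([.5,-.12,.05],Z(yaw)*tilt(30)*F),([.54,-.12,.05],Z(0)*tilt(30)*F),([.6,-.12,.05],Z(0)*tilt(30)*F),([.6,-.12,.17],Z(0)*tilt(30)*F)])
E
```

```text
[[0.467, -0.339, 0.059], [0.533, -0.291, 0.04], [0.388, -0.284, 0.057], [0.647, -0.433, 0.03]]
[ 0.384 -0.063  0.374] turn 71.0 q [-48.7 -21.5 127.2  46.1  71.  -93.2] maxstep 3.0 cost 3.3e-19
[ 0.384 -0.063  0.374] turn 90.0 q [-48.7 -21.5 127.2  46.1  71.   -3.2] maxstep 7.5 cost 1.6e-27
[ 0.46 -0.1   0.3 ] turn 8.0 q [-48.8  -4.2 130.7  62.4  60.7 -25.2] maxstep 2.0 cost 2.2e-24
[ 0.5  -0.12  0.05] turn 8.0 q [-50.5  40.3 134.8  96.6  59.3 -84.3] maxstep 5.4 cost 6.4e-27
[ 0.54 -0.12  0.05] turn 30.0 q [-27.9  43.1 146.5 154.1  68.6 -94.8] maxstep 5.2 cost 5.4e-29
[ 0.6  -0.12  0.05] turn 0.0 q [-22.7  40.9 140.3 157.5  61.1 -90.5] maxstep 0.6 cost 1.3e-21
[ 0.6  -0.12  0.17] turn 0.0 q [-22.7  18.9 140.3 149.5  41.3 -78. ] maxstep 1.9 cost 9.2e-29
[ 0.384 -0.063  0.374] turn 71.0 q [-48.7 -21.5 127.2  46.1  71.  -93.2] maxstep 3.0 cost 3.3e-19
[ 0.384 -0.063  0.374] turn 90.0 q [-48.7 -21.5 127.2  46.1  71.   -3.2] maxstep 7.5 cost 1.6e-27
[ 0.46 -0.1   0.25] turn 8.0 q [-48.8   1.4 133.9  67.2  57.  -34.5] maxstep 3.0 cost 4.7e-21
[ 0.5  -0.12  0.05] turn 8.0 q [-50.5  40.3 134.
[... 974 characters left out ...]
 ] maxstep 1.9 cost 1.6e-29
[ 0.384 -0.063  0.374] turn 64.0 q [ -49.5  -13.4  122.2   44.8   79.6 -106.3] maxstep 3.6 cost 2.4e-19
[ 0.384 -0.063  0.374] turn 90.0 q [-49.5 -13.4 122.2  44.8  79.6 -16.3] maxstep 7.5 cost 2.1e-29
[ 0.46 -0.1   0.25] turn 8.0 q [-49.5   8.2 126.   58.3  67.4 -39.2] maxstep 2.0 cost 3.1e-23
[ 0.5  -0.12  0.05] turn 8.0 q [-50.9  40.9 125.1  76.5  62.4 -74.3] maxstep 3.2 cost 1.5e-19
[ 0.54 -0.12  0.05] turn 45.0 q [-27.9  43.1 146.5 154.1  68.6 -94.8] maxstep 7.7 cost 8.0e-25
[ 0.6  -0.12  0.05] turn 0.0 q [-22.7  40.9 140.3 157.5  61.1 -90.5] maxstep 0.6 cost 1.3e-21
[ 0.6  -0.12  0.17] turn 0.0 q [-22.7  18.9 140.3 149.5  41.3 -78. ] maxstep 1.9 cost 3.6e-29
```

Run:
```python
from sim import *
Z=lambda a:R.from_euler('z',a,degrees=True)
x,T=fk(p,D[3][0])
for pos,Tt in [([.384,-.063,.3745],Z(30)*tilt(46)*Z(90)),([.384,-.063,.3745],Z(30)*tilt(46)*Z(180)),([.46,-.1,.25],Z(30)*tilt(38)*Z(180)),([.5,-.12,.05],Z(30)*tilt(30)*Z(180)),([.53,-.12,.05],tilt(30)*Z(180))]:
    print(((np.array(pos)-x)/.8).round(4),((Tt*T.inv()).as_rotvec()/np.pi).round(4)); x,T=np.array(pos),Tt
```

```text
[ 0.0002  0.0013 -0.0002] [ 0.3212  0.0835 -0.2094]
[0. 0. 0.] [ 0.3008  0.1737 -0.3597]
[ 0.095  -0.0463 -0.1556] [ 0.0222 -0.0385  0.    ]
[ 0.05  -0.025 -0.25 ] [ 0.0222 -0.0385  0.    ]
[0.0375 0.     0.    ] [ 0.     -0.     -0.1667]
```

```bash
L='from plant import bot;import numpy as np;o=bot.get_obs();print(o["time"],np.round(o["q"],1),o["eef_pos"].round(4),o["tcp_rot"].round(3).tolist())'
python3 -m creep '[[[0,0,0],[0.321,0.0835,-0.209]],[[0,0,0],[0.321,0.0835,-0.209]],[[0,0,0],[0.321,0.0835,-0.209]],[[0,0,0],[0.321,0.0835,-0.209]],[[0,0,0],[0.321,0.0835,-0.209]],[[0,0,0],[0.321,0.0835,-0.209]],[[0,0,0],[0.321,0.0835,-0.209]],[[0,0,0],[0.321,0.0835,-0.209]],[[0,0,0],[0.321,0.0835,-0.209]],[[0,0,0],[0.321,0.0835,-0.209]]]' >/dev/null; python3 -c "$L"
python3 -m creep '[[[0,0,0],[0.301,0.174,-0.36]],[[0,0,0],[0.301,0.174,-0.36]],[[0,0,0],[0.301,0.174,-0.36]],[[0,0,0],[0.301,0.174,-0.36]],[[0,0,0],[0.301,0.174,-0.36]],[[0,0,0],[0.301,0.174,-0.36]],[[0,0,0],[0.301,0.174,-0.36]],[[0,0,0],[0.301,0.174,-0.36]],[[0,0,0],[0.301,0.174,-0.36]],[[0,0,0],[0.301,0.174,-0.36]],[[0,0,0],[0.301,0.174,-0.36]],[[0,0,0],[0.301,0.174,-0.36]]]' >/dev/null; python3 -c "$L"
python3 -m creep '[[[0.095,-0.046,-0.155],[0.022,-0.0385,0]],[[0.095,-0.046,-0.155],[0.022,-0.0385,0]],[[0.095,-0.046,-0.155],[0.022,-0.0385,0]],[[0.095,-0.046,-0.155],[0.022,-0.0385,0]]]' >/dev/null; python3 -c "$L"
```

```text
3.1 [-48.6 -21.1 127.   46.2  71.2 -93.5] [ 0.3847 -0.0627  0.374 ] [[-0.507, 0.62, 0.599], [0.862, 0.363, 0.354], [0.002, 0.696, -0.718]]
4.3 [-48.6 -21.6 127.3  46.4  70.8  -3.5] [ 0.3847 -0.0622  0.3748] [[0.617, 0.502, 0.606], [0.362, -0.865, 0.347], [0.699, 0.005, -0.716]]
4.7 [-48.6   2.1 133.7  67.8  56.7 -35.2] [ 0.4608 -0.0995  0.2461] [[0.53, 0.502, 0.683], [0.309, -0.865, 0.395], [0.789, 0.002, -0.614]]
```

```bash
L='from plant import bot;import numpy as np;o=bot.get_obs();print(o["time"],np.round(o["q"],1),o["eef_pos"].round(4),o["tcp_rot"].round(3).tolist(),o["wrist_force"])'
python3 -m creep '[[[0.04,-0.025,-0.24],[0.022,-0.0385,0]],[[0.04,-0.025,-0.24],[0.022,-0.0385,0]],[[0.04,-0.025,-0.24],[0.022,-0.0385,0]],[[0.04,-0.025,-0.24],[0.022,-0.0385,0]],[[0.04,-0.025,-0.24],[0.022,-0.0385,0]]]' >/dev/null; python3 -c "$L"
python3 -m creep '[[[0.03,0,0],[0,0,-0.1667]],[[0.03,0,0],[0,0,-0.1667]],[[0.03,0,0],[0,0,-0.1667]],[[0.03,0,0],[0,0,-0.1667]],[[0.03,0,0],[0,0,-0.1667]],[[0.03,0,0],[0,0,-0.1667]]]' >/dev/null; python3 -c "$L"
python3 - <<'E'
from h import *
a=snap('top','t2.png')
w=snap('wrist','w2.png')
cv2.imwrite('pics/t2c.png',cv2.resize(a['color'][200:400,300:560,::-1],None,fx=3,fy=3,interpolation=cv2.INTER_CUBIC))
E
```

```text
5.2 [-51.3  39.7 134.6  95.5  59.4 -83.8] [ 0.4925 -0.1192  0.0548] [[0.428, 0.502, 0.752], [0.254, -0.865, 0.433], [0.867, 0.005, -0.498]] [-0.5692182  -1.09105306  0.15136752]
5.8 [-30.2  42.7 148.  152.2  69.6 -96.1] [ 0.5163 -0.1169  0.058 ] [[0.497, 0.004, 0.868], [0.007, -1.0, 0.001], [0.868, 0.006, -0.497]] [ 0.12677164  0.60711246 -0.6618781 ]
```

View pics/t2c.png

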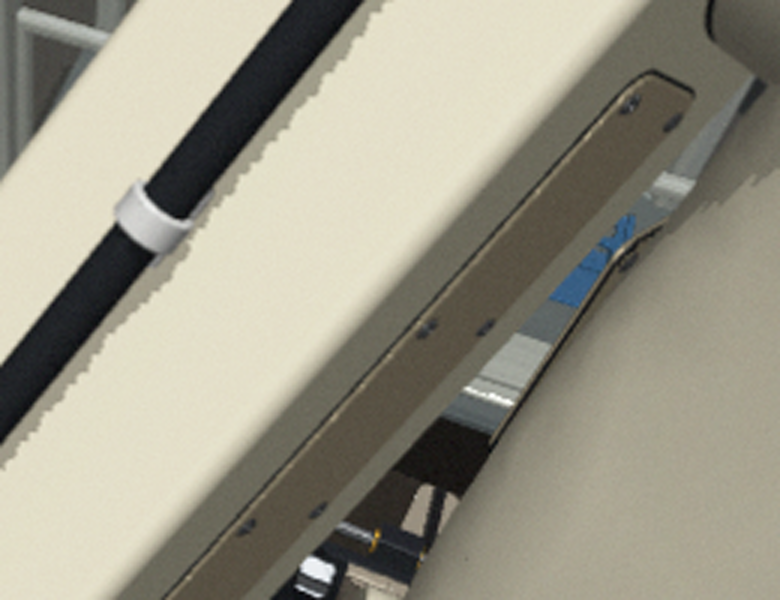

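View pics/w2.png

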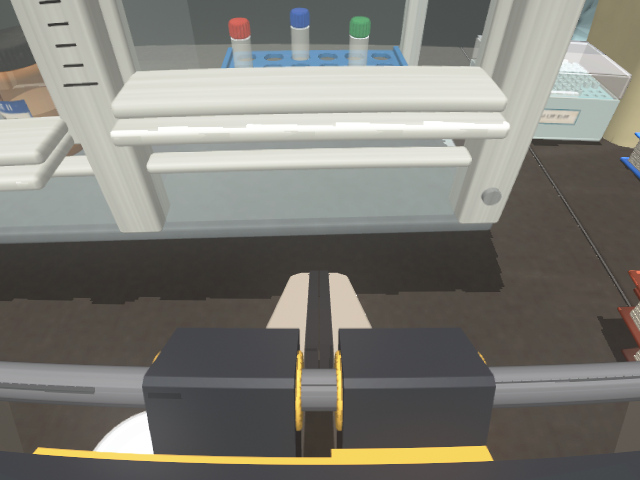

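The wrist view shows the lip's lower step from (115,128) to (508,125), with the closed fingertips centred at (318,275) and the rack behind. The top camera is mostly blocked by the arm. I'll measure the lip from the wrist camera.

Run:
```python
from h import *
s=dict(np.load('pics/wrist.npz'))
for u in(150,310,470):
    for v in(95,104,114,120,124,128,131,134,137): print(u,v,pt(s,u,v).round(4),s['color'][v,u])
print(pt(s,318,273),pt(s,320,222))
```

```text
150 95 [ 0.5838 -0.0364  0.1211] [227 227 219]
150 104 [ 0.5776 -0.038   0.1196] [228 228 220]
150 114 [ 0.5764 -0.0371  0.1151] [178 178 169]
150 120 [ 0.5756 -0.0367  0.1124] [224 224 215]
150 124 [ 0.5731 -0.0373  0.1117] [221 221 212]
150 128 [ 0.5697 -0.0383  0.1116] [222 222 212]
150 131 [ 0.5679 -0.0388  0.1111] [254 254 253]
150 134 [ 0.567  -0.0388  0.11  ] [243 243 238]
150 137 [ 0.5664 -0.0386  0.1088] [210 210 198]
310 95 [ 0.5831 -0.112   0.121 ] [224 225 217]
310 104 [ 0.5802 -0.112   0.1179] [209 210 198]
310 114 [ 0.5815 -0.112   0.1121] [227 227 220]
310 120 [ 0.5764 -0.1121  0.1117] [225 226 218]
310 124 [ 0.5726 -0.1121  0.1118] [228 228 221]
310 128 [ 0.571  -0.1122  0.1106] [253 254 252]
310 131 [ 0.5707 -0.1122  0.1093] [229 230 222]
310 134 [ 0.5707 -0.1121  0.1077] [202 201 190]
310 137 [ 0.5707 -0.1121  0.1061] [188 187 177]
470 95 [ 0.5867 -0.188   0.1206] [227 227 219]
470 104 [ 0.5837 -0.188   0.1175] [199 200 190]
470 114 [ 0.585  -0.1898  0.1116] [225 225 217]
470 120 [ 0.5794 -0.1883  0.1114] [222 223 214]
470 124 [ 0.5761 -0.1875  0.1111] [255 255 255]
470 128 [ 0.5743 -0.1873  0.11  ] [248 248 243]
470 131 [ 0.5749 -0.188   0.1081] [206 207 196]
470 134 [ 0.5745 -0.1882  0.1067] [191 191 181]
470 137 [ 0.5747 -0.1887  0.1049] [164 165 156]
[ 0.5757948  -0.11615721  0.00160331] [ 0.61285431 -0.11723507  0.0126254 ]
```

The lip edge is at x≈0.571 with its underside at ≈0.102, matching the geometry. The tips go in 21 mm beneath it, then push up most of the way.

```bash
python3 -m creep '[[[0.05,0,-0.005],[0,0,0]],[[0.095,0,-0.005],[0,0,0]],[[0.095,0,-0.005],[0,0,0]]]'
python3 -m creep '[[[0,0,0.012],[0,0,0]],[[0,0,0.024],[0,0,0]],[[0,0,0.034],[0,0,0]],[[0,0,0.044],[0,0,0]],[[0,0,0.054],[0,0,0]],[[0,0,0.064],[0,0,0]],[[0,0,0.074],[0,0,0]],[[0,0,0.084],[0,0,0]],[[0,0,0.094],[0,0,0]],[[0,0,0.1],[0,0,0]],[[0,0,0.1],[0,0,0]]]'
python3 - <<'E'
from h import *
s=snap('wrist','w3.png')
E
```

```text
time: 6.2
eef_pos: [0.5981, -0.121, 0.0571]
tcp_rot: [[0.489, 0.002, 0.872], [0.008, -1.0, -0.002], [0.872, 0.008, -0.489]]
wrist_force: [-0.4, 0.2, 0.4]
grip_width: 0.005
gripper_force: 0.0
time: 7.3
eef_pos: [0.5926, -0.1194, 0.1357]
tcp_rot: [[0.494, -0.0, 0.869], [0.004, -1.0, -0.002], [0.869, 0.004, -0.494]]
wrist_force: [-2.5, -0.5, -1.4]
grip_width: 0.004
gripper_force: 1.2
```

View pics/w3.png

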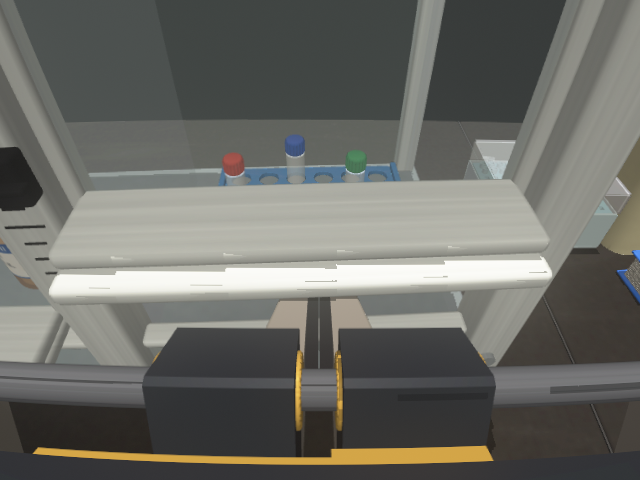

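The lip (top step at (300,220), lower step at (300,280)) rides on the fingers, and the clip shows at the left edge (15,180). I'll measure both in the same picture.

Run:
```python
from h import *
s=dict(np.load('pics/wrist.npz'))
P,C,U=cloud(s,70,530,195,245)
m=abs(P[:,2]-np.median(P[:,2]))<.004; print('lip top',np.median(P[:,2]),[np.median(P[(U[:,0]//100==k)&m][:,2]).round(4) for k in range(1,5)])
print([pt(s,u,286).round(4).tolist() for u in (150,250,420)])
P,C,U=cloud(s,0,45,140,215)
d=C.sum(1)<110
for v in range(140,215,4):
    k=d&(U[:,1]==v)
    if k.any(): print(v,k.sum(),U[k][:,0].min(),U[k][:,0].max(),np.median(P[k],0).round(4))
```

```text
lip top 0.17813440810194442 [np.float64(0.1782), np.float64(0.1782), np.float64(0.1781), np.float64(0.178)]
[[0.5702, -0.0578, 0.1688], [0.5707, -0.0941, 0.1687], [0.573, -0.1558, 0.1659]]
148 5 8 17 [ 0.5982 -0.0117  0.2097]
152 20 0 20 [ 0.5959 -0.0111  0.2096]
156 21 0 22 [ 0.5939 -0.0122  0.2093]
160 23 2 25 [ 0.5938 -0.0124  0.2077]
164 27 0 26 [ 0.5927 -0.0125  0.2068]
168 29 0 29 [ 0.5923 -0.0126  0.2054]
172 32 0 31 [ 0.592  -0.0124  0.2039]
176 35 0 34 [ 0.5915 -0.012   0.2025]
180 36 0 35 [ 0.591  -0.0122  0.2011]
184 19 0 35 [ 0.5899 -0.0108  0.2002]
188 9 22 34 [ 0.5898 -0.0154  0.1984]
192 7 23 31 [ 0.5882 -0.0152  0.198 ]
196 21 0 21 [ 0.5854 -0.011   0.1985]
200 2 3 10 [ 0.5897 -0.0042  0.1931]
204 2 0 2 [ 0.5896 -0.001   0.1913]
```

The lip top is at 0.178, the clip top at 0.2095 again and the ridge at ≈0.1985. Another 20.5 mm up.

```bash
python3 -m creep '[[[0,0,0.007],[0,0,0]],[[0,0,0.014],[0,0,0]],[[0,0,0.02],[0,0,0]],[[0,0,0.0245],[0,0,0]],[[0,0,0.0245],[0,0,0]],[[0,0,0.0245],[0,0,0]]]'
python3 - <<'E'
from h import *
s=snap('wrist','w4.png')
P,C,U=cloud(s,70,530,180,330)
m=(abs(P[:,2]-.198)<.008)&(P[:,0]>.582)&(P[:,0]<.625)&(P[:,1]<-.04)&(P[:,1]>-.2); print('lip top',m.sum(),np.median(P[m][:,2]))
P,C,U=cloud(s,0,80,120,280)
d=(C.sum(1)<110)&(P[:,2]>.18)
for v in range(120,280,4):
    k=d&(U[:,1]==v)
    if k.any(): print(v,k.sum(),U[k][:,0].max(),np.median(P[k],0).round(4))
E
```

```text
time: 7.95
eef_pos: [0.593, -0.1197, 0.1549]
tcp_rot: [[0.494, -0.001, 0.869], [0.003, -1.0, -0.003], [0.869, 0.004, -0.494]]
wrist_force: [-0.7, 0.7, -0.1]
grip_width: 0.009
gripper_force: 0.2
lip top 27845 0.19773886013044556
208 1 3 [ 0.5889 -0.0022  0.2095]
212 8 9 [ 5.900e-01 -1.000e-04  2.066e-01]
216 7 9 [ 5.900e-01 -2.000e-04  2.046e-01]
220 7 8 [0.5895 0.0017 0.2029]
224 3 3 [0.5895 0.004  0.2008]
236 1 0 [0.5847 0.0026 0.1991]
```

View pics/w4.png

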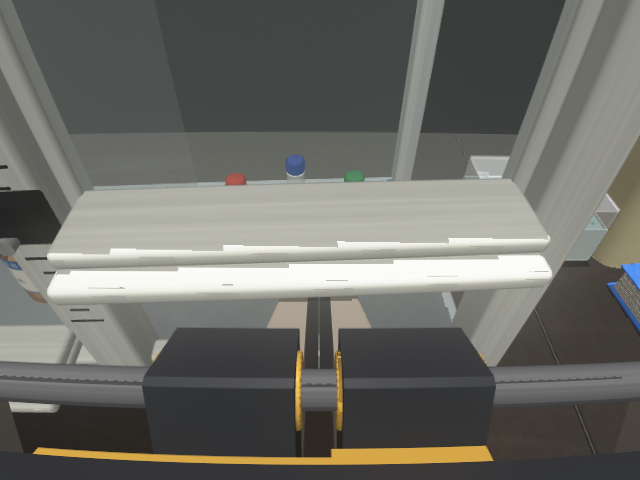

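The lip top is at 0.1977 against the ridge at ≈0.1985, level within about 1 mm (lip at (300,215), clip at (30,215)). Now I'll drop away, back off and check.

```bash
python3 -m creep '[[[0,0,-0.012],[0,0,0]],[[0,0,-0.03],[0,0,0]],[[-0.05,0,-0.04],[0,0,0]],[[-0.1,0,-0.04],[0,0,0]],[[-0.15,0,-0.02],[0,0,0]],[[-0.18,0,0.02],[0,0,0]],[[-0.18,0,0.05],[0,0,0]],[[-0.18,0,0.05],[0,0,0]],[[-0.18,0,0.05],[0,0,0]],[[-0.18,0,0.05],[0,0,0]]]'
python3 - <<'E'
from h import *
s=snap('wrist','w5.png')
P,C,U=cloud(s,0,640,0,330)
m=(abs(P[:,2]-.198)<.008)&(P[:,0]>.582)&(P[:,0]<.612)&(P[:,1]<-.04)&(P[:,1]>-.2); print('lip top',m.sum(),np.median(P[m][:,2]))
m=(abs(P[:,2]-.096)<.008)&(P[:,0]>.58)&(P[:,0]<.612)&(P[:,1]>.04)&(P[:,1]<.2); print('left lip top',m.sum(),np.median(P[m][:,2]))
d=(C.sum(1)<110)&(abs(P[:,1]-.004)<.024)&(P[:,0]>.575)&(P[:,0]<.605)&(P[:,2]>.17)&(P[:,2]<.22)
Q=P[d];print('clip z',np.percentile(Q[:,2],[1,50,99]),'front',Q[Q[:,0]<np.percentile(Q[:,0],10)][:,2].mean())
E
```

```text
time: 9.0
eef_pos: [0.4537, -0.1238, 0.1962]
tcp_rot: [[0.5, 0.003, 0.866], [0.002, -1.0, 0.002], [0.866, 0.001, -0.5]]
wrist_force: [-1.0, 0.6, -0.2]
grip_width: 0.008
gripper_force: 0.0
lip top 5729 0.19765589990879204
left lip top 3555 0.0975576076134142Traceback (most recent call last):
  File "<stdin>", line 7, in <module>
    return _quantile_unchecked(
        a, q, axis, out, overwrite_input, method, keepdims, weights)
    return _ureduce(a,
                    func=_quantile_ureduce_func,
    ...<5 lines>...
                    overwrite_input=overwrite_input,
                    method=method)
    r = func(a, **kwargs)
    result = _quantile(arr,
                       quantiles=q,
    ...<2 lines>...
                       out=out,
                       weights=wgt)
    slices_having_nans = np.isnan(arr[-1, ...])
                                  ~~~^^^^^^^^^
IndexError: index -1 is out of bounds for axis 0 with size 0
```

View pics/w5.png

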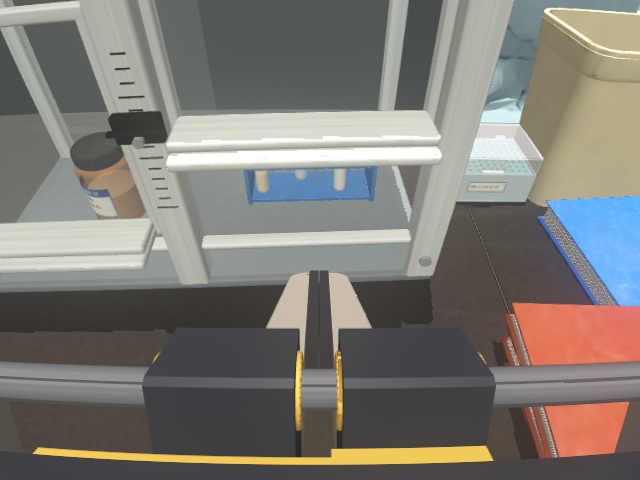

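The window is left raised with the lip beside the clip (clip at (137,127), its ridge at about v=133, lip top edge at (170,145)). One last check of the ridge height in this picture.

Run:
```python
from h import *
s=dict(np.load('pics/wrist.npz'))
for u in(120,130,155):
  for v in range(110,148,3): print(u,v,pt(s,u,v,s['depth'][v,u]).round(4),s['color'][v,u].sum(dtype=int))
```

```text
120 110 [0.5994 0.017  0.2108] 519
120 113 [0.5954 0.0155 0.2106] 193
120 116 [0.5912 0.014  0.2106] 158
120 119 [0.5889 0.0134 0.2095] 162
120 122 [0.5891 0.0143 0.2071] 151
120 125 [0.5901 0.0157 0.2042] 151
120 128 [0.5898 0.0163 0.2021] 152
120 131 [0.5882 0.0162 0.2006] 157
120 134 [0.5849 0.0151 0.2002] 164
120 137 [0.5883 0.0179 0.1957] 151
120 140 [0.5896 0.0194 0.1925] 154
120 143 [0.5879 0.0193 0.1911] 155
120 146 [0.6103 0.0333 0.1743] 260
130 110 [0.6    0.01   0.2103] 223
130 113 [0.5952 0.0082 0.2105] 163
130 116 [0.5916 0.007  0.2102] 163
130 119 [0.5896 0.0067 0.209 ] 166
130 122 [0.589  0.0071 0.207 ] 159
130 125 [0.5899 0.0084 0.2042] 158
130 128 [ 0.3432 -0.1235  0.3445] 157
130 131 [0.5879 0.0088 0.2006] 166
130 134 [0.5855 0.0082 0.1997] 170
130 137 [0.5903 0.0116 0.1944] 161
130 140 [0.5889 0.0117 0.1928] 159
130 143 [0.5904 0.0133 0.1893] 160
130 146 [0.5989 0.0188 0.1814] 499
155 110 [ 0.6009 -0.0076  0.2094] 425
155 113 [ 0.5957 -0.0093  0.2099] 174
155 116 [ 0.5909 -0.0109  0.2102] 185
155 119 [ 0.5899 -0.0107  0.2085] 173
155 122 [ 0.5896 -0.0102  0.2063] 176
155 125 [ 0.59   -0.0094  0.2037] 177
155 128 [ 0.5914 -0.0081  0.2006] 178
155 131 [ 0.5879 -0.0091  0.2003] 186
155 134 [ 0.5858 -0.0094  0.1992] 183
155 137 [ 0.5901 -0.0067  0.1941] 182
155 140 [ 0.5888 -0.0066  0.1925] 184
155 143 [ 0.5894 -0.0057  0.1897] 355
155 146 [ 5.988e-01 -4.000e-04  1.812e-01] 522
```

The ridge is at ≈0.199 and the lip top at 0.1977, inside the 8 mm tolerance. The left lip hasn't moved and the robot is clear, so I'm handing in.

```bash
python3 -c "from plant import bot;print(bot.close_job())"
```

```text
the job is handed in; nothing more can be done
None
```

I pushed the right-hand window (the rack's bay) up from beneath its lip until the lip top measured about 1 mm below the clip's ridge (tolerance 8 mm), backed the arm clear and handed the job in at about 9 s; no verdict came back.

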